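# Fit the lever on the bleed valve and hold it half open

## Robot

A 6-joint arm with a two-finger parallel gripper is mounted at the origin on a cart in front of the work surface, level with it; the furniture and walls round the work are solid. World frame = base frame: x ahead of the robot, y to its left, z up, the work surface at z = 0. Lengths are in m, angles in rad, forces in N, time in s.
With the tool pointing down it reaches from about 0.375 to 0.975 m from the base axis. Payload 3.8 kg.
Tool frame: the origin (TCP) lies on the mounting face of the last link; the fingertips stand 173 mm ahead of it and the grasp point (between the pads) lies 155 mm ahead of it; z points along the fingers, y is the direction in which the jaws open and shut (so a half turn about z gives the same grasp; the last joint's range is limited). The gripper opens to 85 mm and grips with 20 to 120 N. Pads are 22 mm wide; open, the fingers measure 114 mm over their backs; the gripper's body (76 mm by 85 mm) begins 54 mm behind the grasp point. The pads swing forward as they close: fully open they stand 13 mm farther back than shut.
Start: joints at [1.112, 0.264, 1.604, -0, 1.274, -0.037], TCP at [0.276, 0.616, 0.405] pointing down, gripper open.
Joint ranges: [-2.63, 2.63], [-0.94, 2.18], [0.31, 2.57], [-1.31, 4.45], [0, 2.66], [-2.55, 2.55]. Speed limits (rad/s): [2.57, 2.57, 3.14, 3.14, 3.14, 3.14].

## Interface

Orientations are given as a rotation vector (axis times angle).
In Python, from workcell import bot gives the robot as it stands.
- The arm moves only by the shell command python3 -m jog 'ROWS' [FORCE]. ROWS is JSON, a list that holds one entry, the list of rows, each a list of 7 numbers: the closure, from 0 (fully open) to 1 (shut), then the shift along the tool's x, y, z in cm, then the turn, a rotation vector about the tool's x, y, z in rad. A call has 1 to 12 rows; each row is the pose to reach, as a shift and turn from the pose commanded when the call began, along the tool's axes at that moment; what a row does not reach only later rows make up. A row lasts 1/8 s, in which the tool goes at most 62.5 mm and 10.7 degrees, less where a joint would pass 70% of its speed; a pose out of reach is approached as far as the arm can. A call with a gripper value outside its range is refused whole. The fingers move at their own pace and stop on an object; FORCE is the grip in N (left out, the last holds). Time passes only in rows, so rows that repeat a pose let the fingers close. It gives the time, the measured TCP pose, the force and the opening at its end, in the units of the state.
- bot.read_state(): the state, without advancing time (a new reading comes with each control period).
- bot.read_camera(name): name is "scene" or "top"; returns the picture (400x640x3 uint8, red, green, blue); there is no depth.
- bot.camera_model(name): a dict with "intrinsics" (3x3 intrinsics, pixels), "rvec" (rotation vector, rad) and "tvec" (3), from world to camera coordinates, as OpenCV has them. Camera axes: x right, y down, z forward; pixel columns grow to the right and rows downward; lengths in m; the calibration is good to about 2 mm. A picture is of the moment at which its call begins. camera_model takes no time and is no camera call.
- bot.finish_job(): hands the job in, once; it reports no verdict.
The state is a dict: "time": time; "q": joint angles; "joint_vel": joint speeds; "joint_torque": joint torques, N m; "tool_pos": TCP position; "tcp_rot": TCP orientation; "wrist_force": force on the tool from outside, world axes, zero at the start; "torque": the same for the moment, N m; "width": opening from 0.0 (shut) to 1.0 (fully open).
Only numpy, scipy, OpenCV 4.12 (cv2) and the standard library are available. Lean on these libraries where they do the work, as an engineer would, in place of code of your own. Each camera call takes 0.05 s, during which the arm holds its last target.

## Task

Fit the loose lever handle all the way down onto the square stem of the spring-return bleed valve, then turn it clockwise (seen from above) until the valve is half open, 45 degrees from its closed stop, and keep it there: the spring shuts the valve when let go, so hold it at half open for at least two seconds and finish the program still holding the handle there. Do not swing the valve nearly fully open on the way, and leave the other things on the worktop where they stand.

Things in the scene. Friction and masses are not known exactly. Their poses are not given: they have to be found in the camera images.
- handle_hub (a point): Centre of the hub of the loose steel lever handle, lying flat: a 30 x 30 x 30 mm block (point 15 mm above its underside) with an upright 15.2 mm square through hole. The lever, 18 mm wide, up to 12 mm high, level with the hub's underside, runs along the point's +x to 76 mm; outer half a black rubber sleeve. Hub faces across y are clear. z up. About 140 g.
- stem_shoulder (a point): On the valve stem's axis, on the 29 mm round shoulder where the hub rests (handle_hub then 15 mm above it), 90 mm over the worktop. The 14 mm square stem stands 24 mm above it, top 4 mm tapered to 9. Point turns with the stem, x, y square to its flats, z up. Handle fits in any quarter turn, 5 degrees play. Grey housing, 48 mm across, top 10 mm below; base plate 100 (x) x 56 mm, fixed.
- valve_stem (a joint): Turn of the valve stem, rad: 0 closed (spring holds it at a stop), growing clockwise from above, 0.785 half open, 1.571 fully open. Spring torque towards closed: 0.12 N m closed, 0.21 N m half open. A pointer on the collar moves over three dark marks on the housing: closed (the stem's -x), half open, open.
- tall_stand (a point): Fixed point in the middle of the tall homogeniser on its stand, about 0.25 m across and 0.75 m high, solid, never moves: swing the arm round it folded back, not through it. Handle and valve stand to its left (+y), between it and the white test machine, either one nearer.
- vial: Bystander: capped sample vial, 27 mm across, 56 high; origin under its centre.
- beaker: Bystander: clear empty beaker, 53 mm across, 68 high; origin under its centre.
- timer: Bystander: flat square timer, 62 x 62 x 18 mm; origin under its centre.
- weight: Bystander: brass balance weight, 30 mm across, 46 high; origin under its centre.
- stopper: Bystander: rubber stopper, 30 mm across, 30 high; origin under its centre.
- bottle: Bystander: capped bottle, 52 mm across, 120 high; origin under its centre.

How it is judged:
By the outcome, as a careful person would: the job done as asked, in the order asked, and still so for the second after the job is handed in, while the arm keeps its last pose, push and grip.
It also fails if it takes over 58 s, if anything falls off the work surface, if the arm or the gripper's body presses on something with over 40 N, if the wrist force passes 120 N, or if a joint passes its speed limit or range.

## Working session

There is one attempt and no reset: what is moved stays moved. The work goes in short steps, Python scripts to look and compute and a shell command to move; the robot and the scene stay as the last step left them, time stands still between calls to the robot, and variables do not carry over. Pictures are saved under pics/ and viewed, and the job is handed in when it is done.

```bash
ls; mkdir -p pics; cat > h.py <<'E'
import numpy as np, cv2
from scipy.spatial.transform import Rotation as R
from workcell import bot
def cam(n):
    m=bot.camera_model(n); K=np.array(m["intrinsics"],float); Rm=cv2.Rodrigues(np.array(m["rvec"],float))[0]; t=np.array(m["tvec"],float).ravel()
    return K,Rm,t
def ray(n,u,v):
    K,Rm,t=cam(n); d=Rm.T@(np.linalg.inv(K)@np.array([u,v,1.])); return -Rm.T@t,d/np.linalg.norm(d)
def onz(n,u,v,z):
    o,d=ray(n,u,v); return o+d*(z-o[2])/d[2]
def tri(n1,p1,n2,p2):
    o1,d1=ray(n1,*p1);o2,d2=ray(n2,*p2)
    s=np.linalg.lstsq(np.c_[d1,-d2],o2-o1,rcond=None)[0]
    a=o1+s[0]*d1;b=o2+s[1]*d2
    return (a+b)/2,np.linalg.norm(a-b)
def proj(n,P):
    K,Rm,t=cam(n); p=K@(Rm@np.array(P,float)+t); return p[:2]/p[2]
def snap(n,f):
    im=np.array(bot.read_camera(n)); cv2.imwrite(f"pics/{f}.png",im[:,:,::-1]); return im
def crop(f,u0,u1,v0,v1,s,out):
    im=cv2.imread(f"pics/{f}.png")[v0:v1,u0:u1]; cv2.imwrite(f"pics/{out}.png",cv2.resize(im,None,fx=s,fy=s,interpolation=cv2.INTER_CUBIC))
E
python3 - <<'E'
from h import *
snap("top","top0");snap("scene","scene0")
s=bot.read_state()
for k in s: print(k,np.round(s[k],3))
for n in("top","scene"):
    K,Rm,t=cam(n);print(n,K.tolist(),(-Rm.T@t).round(3),Rm.round(3).tolist())
E
```

```text
pics
time 0.1
q [ 1.112  0.265  1.605 -0.     1.274 -0.037]
joint_vel [ 0.001 -0.002 -0.002 -0.001 -0.001 -0.   ]
joint_torque [-1.0000e-03 -5.1671e+01 -3.6859e+01 -0.0000e+00  6.0000e-03 -0.0000e+00]
tool_pos [0.276 0.616 0.403]
tcp_rot [-6.580e-01 -3.071e+00  3.000e-03]
wrist_force [0.202 0.62  0.007]
torque [ 0.015 -0.029  0.037]
width 0.996
top [[362.242523071169, 0.0, 319.0533026150256], [0.0, 362.242523071169, 201.84854704855238], [0.0, 0.0, 1.0]] [ 0.377 -0.105  1.173] [[0.009, -1.0, -0.003], [-0.988, -0.009, -0.153], [0.153, 0.005, -0.988]]
scene [[433.9683067983471, 0.0, 325.9192481447647], [0.0, 433.9683067983471, 201.27389105018207], [0.0, 0.0, 1.0]] [-0.226  0.34   0.618] [[-0.51, -0.86, 0.024], [-0.368, 0.193, -0.91], [0.777, -0.473, -0.415]]
```

View pics/top0.png

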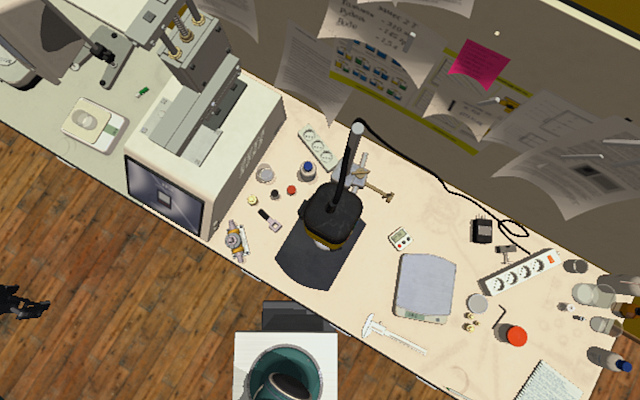

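View pics/scene0.png

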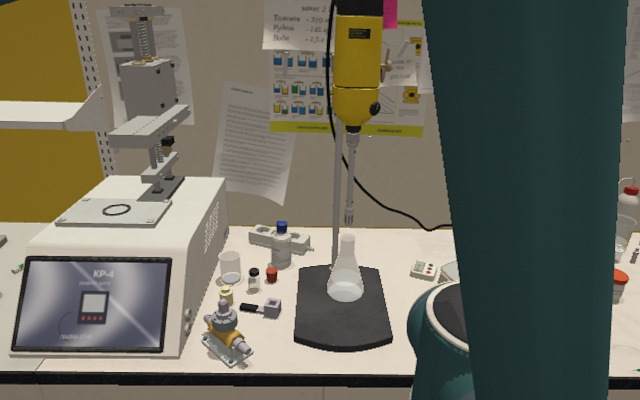

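```bash
python3 - <<'E'
from h import *
crop("top0",215,325,150,270,5,"top0c");crop("scene0",190,300,215,370,4,"scene0c")
for nm,uv,z in [("valve",(236,241),.1),("hub",(274,226),.03),("sleeve",(263,213),.01),("stand",(330,215),.3)]: print(nm,onz("top",*uv,z).round(3))
E
```

```text
valve [0.424 0.143 0.1  ]
hub [0.476 0.042 0.03 ]
sleeve [0.519 0.081 0.01 ]
stand [ 0.48  -0.128  0.3  ]
```

View pics/top0c.png

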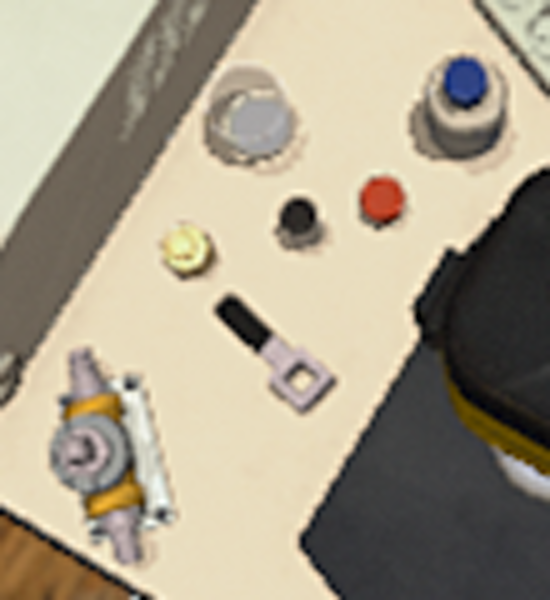

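View pics/scene0c.png

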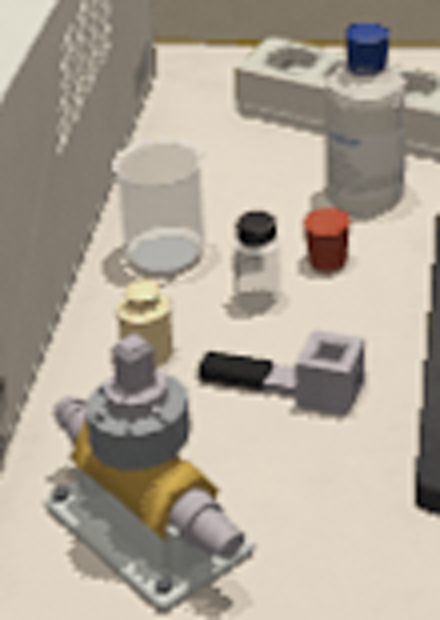

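```bash
python3 - <<'E'
from h import *
crop("top0",252,290,200,240,16,"t_h");crop("top0",220,258,215,270,11,"t_v")
crop("scene0",235,290,285,325,12,"s_h");crop("scene0",198,260,290,368,8,"s_v")
E
```

```text
(no output)
```

View pics/t_h.png

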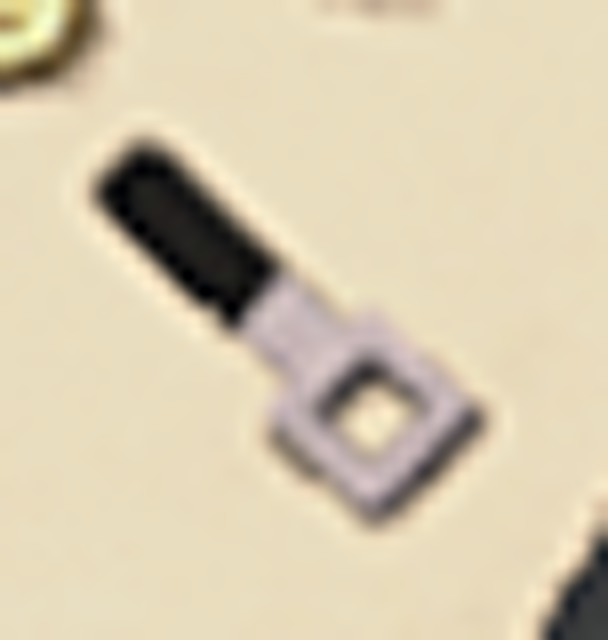

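View pics/t_v.png

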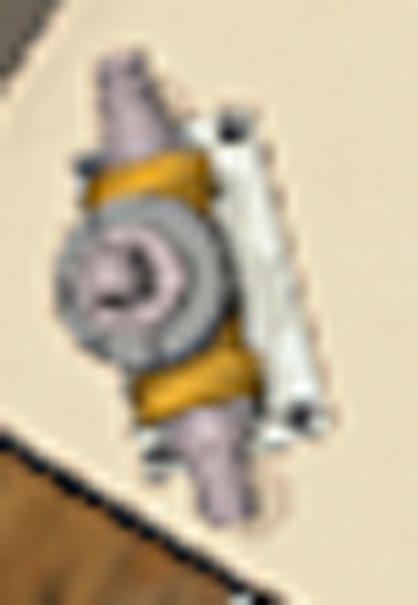

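View pics/s_h.png

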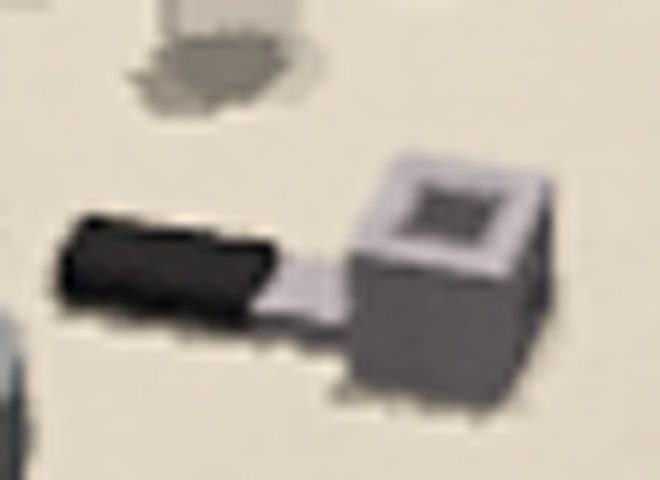

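View pics/s_v.png

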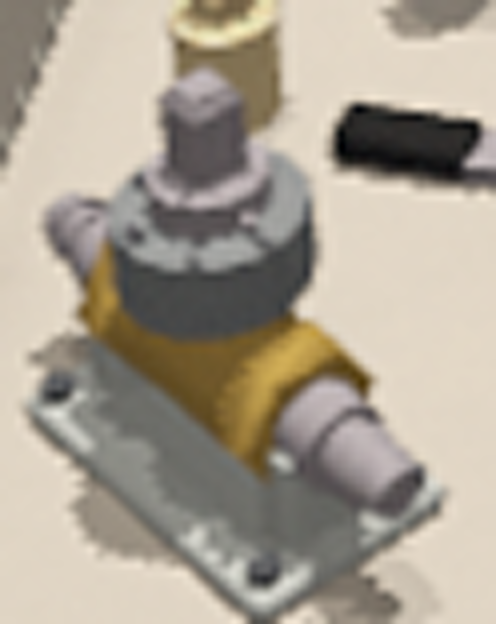

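```bash
python3 - <<'E'
from h import *
def c(u0,v0,s,x,y): return ((x+.5)/s-.5+u0,(y+.5)/s-.5+v0)
th=lambda x,y:c(252,200,16,x,y); tv=lambda x,y:c(220,215,11,x,y)
sh=lambda x,y:c(235,285,12,x,y); sv=lambda x,y:c(198,290,8,x,y)
P=lambda n,uv,z:onz(n,*uv,z).round(4)
print("hub hole",P("top",th(376,408),.03),P("scene",sh(453,213),.03),tri("top",th(376,408),"scene",sh(453,213)))
tc=[P("top",th(*p),.03) for p in((277,420),(375,310),(478,405),(375,510))]
sc=[P("scene",sh(*p),.03) for p in((352,250),(405,155),(552,180),(512,272))]
for l in(tc,sc):
    l=np.array(l); print(l[:,:2].tolist(),l.mean(0),[np.linalg.norm(l[i]-l[(i+1)%4]).round(4) for i in range(4)],[np.degrees(np.arctan2(*(l[(i+1)%4]-l[i])[[1,0]])).round(1) for i in range(4)])
for n,a in(("top",th(122,165)),("scene",sh(72,235))):print("sleeve end",n,P(n,a,.012))
print("stem top",P("top",tv(105,275),.114),P("scene",sv(203,80),.114),tri("top",tv(105,275),"scene",sv(203,80)))
print("shoulder",P("top",tv(135,280),.09),P("scene",sv(206,180),.09))
print("house",P("top",tv(140,283),.08))
a,b=P("scene",sv(57,383),.006),P("scene",sv(263,568),.006);print("bolts scene",a,b,np.degrees(np.arctan2(*(b-a)[[1,0]])))
a,b=P("top",tv(234,125),.006),P("top",tv(300,412),.006);print("bolts top",a,b,np.degrees(np.arctan2(*(b-a)[[1,0]])))
a,b=P("top",tv(122,60),.04),P("top",tv(225,515),.04);print("pipes top",a,b,np.degrees(np.arctan2(*(b-a)[[1,0]])))
for uv in((207,242),(285,95),(205,238)):print("mach",onz("top",*uv,0),onz("top",*uv,.2))
for uv in((280,258),(310,178),(365,215),(318,290)):print("standbase",onz("top",*uv,0.01))
E
```

```text
hub hole [0.4786 0.0384 0.03  ] [0.4792 0.0388 0.03  ] (array([0.47877174, 0.03863961, 0.03017819]), np.float64(0.0005731957638653494))
[[0.4761, 0.0579], [0.4981, 0.0391], [0.4794, 0.0183], [0.4585, 0.038]] [0.478025 0.038325 0.03    ] [np.float64(0.0289), np.float64(0.028), np.float64(0.0287), np.float64(0.0266)] [np.float64(-40.5), np.float64(-132.0), np.float64(136.7), np.float64(48.5)]
[[0.4782, 0.0587], [0.4988, 0.0394], [0.4793, 0.0192], [0.459, 0.0365]] [0.478825 0.03845  0.03    ] [np.float64(0.0282), np.float64(0.0281), np.float64(0.0267), np.float64(0.0294)] [np.float64(-43.1), np.float64(-134.0), np.float64(139.6), np.float64(49.1)]
sleeve end top [0.529  0.0934 0.012 ]
sleeve end scene [0.5285 0.0931 0.012 ]
stem top [0.4276 0.1605 0.114 ] [0.43   0.1582 0.114 ] (array([0.42730229, 0.15947028, 0.11632523]), np.float64(0.0010131256715577121))
shoulder [0.4275 0.1584 0.09  ] [0.4247 0.1611 0.09  ]
house [0.4272 0.1594 0.08  ]
bolts scene [0.4706 0.1904 0.006 ] [0.3866 0.1666 0.006 ] -164.18080605249986
bolts top [0.477  0.1518 0.006 ] [0.3937 0.1291 0.006 ] -164.75652204841006
pipes top [0.4923 0.1771 0.04  ] [0.3644 0.1422 0.04  ] -164.73730048466666
mach [0.42455458 0.26004981 0.        ] [0.4164623  0.19773442 0.2       ]
mach [0.92890169 0.02037819 0.        ] [ 0.83479239 -0.00106091  0.2       ]
mach [ 4.37340136e-01  2.67241235e-01 -2.22044605e-16] [0.42706726 0.20369934 0.2       ]
standbase [0.3757694  0.02224268 0.01      ]
standbase [ 0.63605696 -0.06956956  0.01      ]
standbase [ 0.51545141 -0.24873322  0.01      ]
standbase [ 0.27790469 -0.09927569  0.01      ]
```

```bash
python3 - <<'E'
from h import *
a,b=onz("top",222,224,0)[:2],onz("top",267,150,0)[:2]
d=(b-a)/np.linalg.norm(b-a);n=np.array([-d[1],d[0]])
print(a,b,np.degrees(np.arctan2(d[1],d[0])))
for p in((.428,.1595),(.4788,.0386)):print((np.array(p)-a)@n)
# machine near top-right corner: scene (170,258)?, top (204,240)?
print(onz("scene",180,350,0),onz("scene",172,258,.25),onz("scene",226,180,.25))
for uv in((203,241),(284,95),(284,100)):print([onz("top",*uv,z).round(3) for z in(.2,.25,.3)])
E
python3 - <<'E'
import sys;sys.path.insert(0,'.')
from h import *
import os;os.chdir('.')
crop("top0",120,300,70,260,3,"t_m")
E
```

```text
[0.48312896 0.21457668] [0.73299758 0.07611638] -28.992258017346096
-0.07489529209187275
-0.1560224088816396
[0.4663811  0.24047887 0.        ] [0.39221785 0.24254753 0.25      ] [0.66891874 0.06057215 0.25      ]
[array([0.419, 0.209, 0.2  ]), array([0.417, 0.192, 0.25 ]), array([0.415, 0.176, 0.3  ])]
[array([0.835, 0.002, 0.2  ]), array([ 0.811, -0.004,  0.25 ]), array([ 0.788, -0.009,  0.3  ])]
[array([0.82 , 0.001, 0.2  ]), array([ 0.797, -0.004,  0.25 ]), array([ 0.774, -0.01 ,  0.3  ])]
```

View pics/t_m.png

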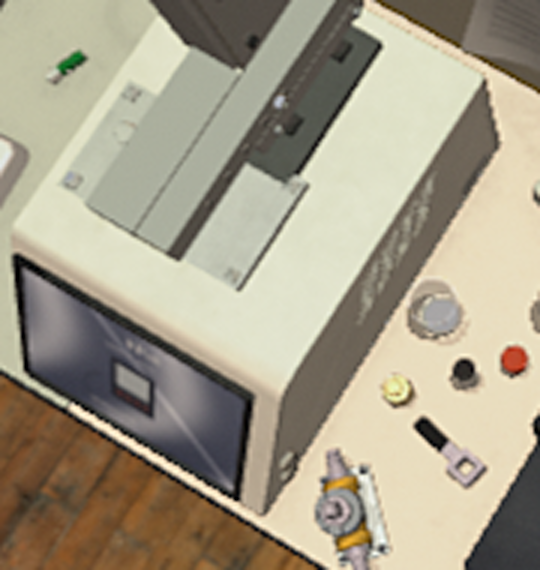

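```bash
python3 - <<'E'
from h import *
for s in((357,15),(357,60),(357,120)):
  o,d=ray("scene",*s)
  for x in(.4,.45,.5,.55,.6):
    p=o+d*(x-o[0])/d[0]; print(s,p.round(3),proj("top",p).round(0),end=' | ')
  print()
for uv in((338,265),(348,240),(345,298)):print(onz("scene",*uv,0.012))
crop("top0",270,400,110,300,3,"t_s");crop("scene0",280,420,0,360,1.6,"s_s")
E
```

```text
(357, 15) [ 0.4   -0.091  0.603] [311. 243.] | (357, 15) [ 0.45  -0.125  0.601] [333. 212.] | (357, 15) [ 0.5   -0.159  0.6  ] [354. 181.] | (357, 15) [ 0.55  -0.194  0.599] [375. 152.] | (357, 15) [ 0.6   -0.228  0.598] [395. 123.] | 
(357, 60) [ 0.4   -0.095  0.533] [315. 245.] | (357, 60) [ 0.45  -0.13   0.527] [334. 217.] | (357, 60) [ 0.5   -0.165  0.52 ] [353. 190.] | (357, 60) [ 0.55  -0.199  0.513] [371. 165.] | (357, 60) [ 0.6   -0.234  0.506] [389. 141.] | 
(357, 120) [ 0.4   -0.102  0.431] [319. 247.] | (357, 120) [ 0.45  -0.137  0.416] [336. 223.] | (357, 120) [ 0.5   -0.172  0.401] [352. 201.] | (357, 120) [ 0.55  -0.208  0.386] [367. 180.] | (357, 120) [ 0.6   -0.243  0.371] [381. 160.] | 
[ 0.55880193 -0.1792471   0.012     ]
[ 0.65441474 -0.27270352  0.012     ]
[ 0.43556534 -0.12055053  0.012     ]
```

View pics/t_s.png

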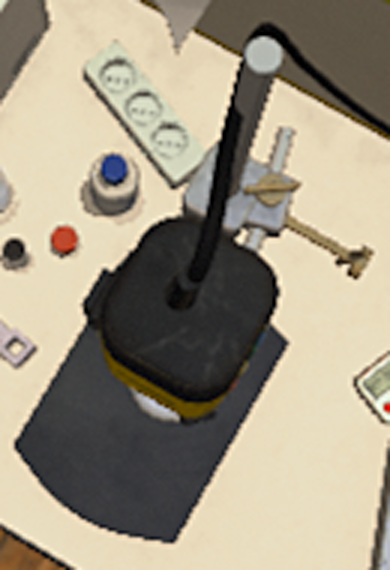

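View pics/s_s.png

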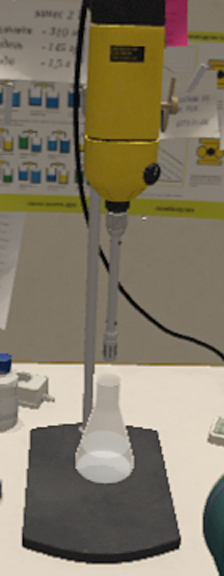

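```bash
cat >> h.py <<'E'
def rel(p,yh_deg,s=None):
    """shift cm & turn in tool axes to reach world p with tool down, tool-y heading yh"""
    s=s or bot.read_state(); R0=R.from_rotvec(s["tcp_rot"]); 
    h=np.radians(yh_deg); y=np.array([np.cos(h),np.sin(h),0]); z=np.array([0,0,-1.]); x=np.cross(y,z)
    R1=R.from_matrix(np.c_[x,y,z])
    return (R0.inv().apply(np.array(p)-np.array(s["tool_pos"]))*100).round(2),(R0.inv()*R1).as_rotvec().round(3)
def st():
    s=bot.read_state(); Rm=R.from_rotvec(s["tcp_rot"]).as_matrix()
    print("t",round(s["time"],2),"pos",np.round(s["tool_pos"],4),"yh",np.degrees(np.arctan2(Rm[1,1],Rm[0,1])).round(2),"zax",Rm[:,2].round(4),"q",np.round(s["q"],3),"F",np.round(s["wrist_force"],2),"M",np.round(s["torque"],3),"w",np.round(s["width"],3)); return s
E
python3 - <<'E'
from h import *
s=st()
def pol(r,h,z): return (r*np.cos(np.radians(h)),r*np.sin(np.radians(h)),z)
print(rel(pol(.43,66,.45),66),rel(pol(.43,35,.45),100),rel(pol(.43,6,.45),137.5),rel((.4788,.0386,.30),137.5))
print(tri("top",(211,200),"scene",(170,240)),onz("top",211,200,.2))
for n,a in (("top",(211.5,200)),):print(a)
E
```

```text
t 0.1 pos [0.2762 0.6155 0.4034] yh 65.83 zax [-9.0e-04 -1.9e-03 -1.0e+00] q [ 1.112  0.265  1.605 -0.     1.274 -0.037] F [0.2  0.62 0.01] M [ 0.015 -0.029  0.037] w 0.996
(array([  0.13, -24.48,  -4.6 ]), array([-0.002, -0.   , -0.003])) (array([-22.04, -30.55,  -4.59]), array([-0.002, -0.001, -0.596])) (array([-37.18, -45.87,  -4.56]), array([-2.000e-03, -1.000e-03, -1.251e+00])) (array([-42.1 , -44.32,  10.44]), array([-2.000e-03, -1.000e-03, -1.251e+00]))
(array([0.53536103, 0.20680752, 0.19780047]), np.float64(0.025960755298001723)) [0.53023741 0.19327109 0.2       ]
(211.5, 200)
```

```bash
python3 -m jog '[[[0,0,-5,-1.5,0,0,0],[0,0,-10,-3,0,0,0],[0,0,-15,-4.5,0,0,0],[0,0,-20,-4.5,0,0,0],[0,0,-24.5,-4.5,0,0,0],[0,-5,-25.5,-4.5,0,0,-0.14],[0,-10,-26.5,-4.5,0,0,-0.28],[0,-15,-28,-4.5,0,0,-0.42],[0,-19,-29.5,-4.5,0,0,-0.52],[0,-22,-30.5,-4.5,0,0,-0.6],[0,-22,-30.5,-4.5,0,0,-0.6]]]'; python3 - <<'E'
from h import *
s=st()
def pol(r,h,z): return (r*np.cos(np.radians(h)),r*np.sin(np.radians(h)),z)
print(rel(pol(.43,20,.45),120),rel(pol(.43,6,.42),137.5),rel((.4788,.0386,.30),137.5))
E
```

```text
time: 1.48
tool_pos: [0.3532, 0.2462, 0.4492]
tcp_rot: [0.274, -3.129, 0.001]
wrist_force: [-0.7, 0.1, 1.3]
width: 0.999
t 1.48 pos [0.3532 0.2462 0.4492] yh 99.99 zax [-6.e-04 -7.e-04 -1.e+00] q [ 0.551 -0.241  2.033 -0.     1.351 -1.194] F [-0.71  0.09  1.3 ] M [-0.009 -0.013  0.036] w 0.999
(array([ -3.29, -10.64,  -0.07]), array([-0.   , -0.001, -0.349])) (array([ -3.85, -21.11,   2.93]), array([-0.   , -0.001, -0.655])) (array([ -8.78, -22.61,  14.93]), array([-0.   , -0.001, -0.655]))
```

```bash
python3 -m jog '[[[0,-1,-4,0,0,0,-0.14],[0,-2.5,-8,0,0,0,-0.28],[0,-3.5,-12,0.5,0,0,-0.42],[0,-4,-17,2,0,0,-0.55],[0,-4.5,-21,4,0,0,-0.655],[0,-6.5,-22,8,0,0,-0.655],[0,-8.8,-22.6,13,0,0,-0.655],[0,-8.8,-22.6,17,0,0,-0.655],[0,-8.8,-22.6,17,0,0,-0.655]]]'; python3 - <<'E'
from h import *
s=st()
print(rel((.4788,.0386,.176),137.5)); snap("top","top1");snap("scene","scene1")
E
```

```text
time: 2.6
tool_pos: [0.4765, 0.0414, 0.2759]
tcp_rot: [1.268, -2.865, -0.006]
wrist_force: [-1.0, -0.7, -0.1]
width: 0.998
t 2.6 pos [0.4765 0.0414 0.2759] yh 137.73 zax [-9.5e-03  1.0e-04 -1.0e+00] q [ 0.034  0.015  2.14   0.     0.996 -2.37 ] F [-0.96 -0.73 -0.1 ] M [ 0.003 -0.006  0.029] w 0.998
(array([-0.01, -0.43,  9.98]), array([ 0.007, -0.006,  0.004]))
```

View pics/scene1.png

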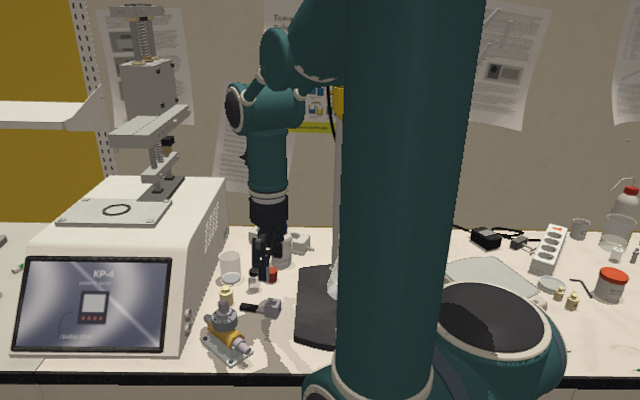

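View pics/top1.png

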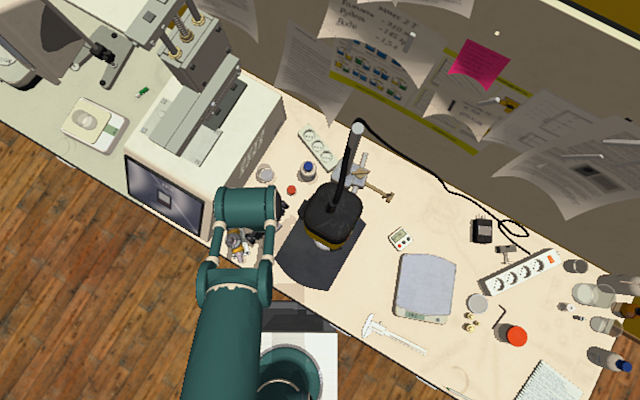

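```bash
python3 -m jog '[[[0,0,0,0,0,0,0],[0,0,0,3,0,0,0],[0,0,0,5,0,0,0],[0,0,0,5,0,0,0],[0,0,0,5,0,0,0],[0,0,0,5,0,0,0]]]'; python3 - <<'E'
from h import *
s=st()
print(rel((.4788,.0386,.176),137.5)); snap("scene","scene2");snap("top","top2");crop("scene2",200,340,200,340,5,"s2c")
E
```

```text
time: 3.45
tool_pos: [0.4798, 0.0407, 0.2314]
tcp_rot: [-1.27, 2.87, -0.002]
wrist_force: [-0.6, -0.3, 0.9]
width: 1.002
t 3.45 pos [0.4798 0.0407 0.2314] yh 137.74 zax [ 3.1e-03  1.0e-04 -1.0e+00] q [ 0.033  0.079  2.17  -0.     0.889 -2.371] F [-0.62 -0.32  0.85] M [-0.024 -0.018 -0.008] w 1.002
(array([ 0.24, -0.06,  5.54]), array([-0.002,  0.002,  0.004]))
```

View pics/s2c.png

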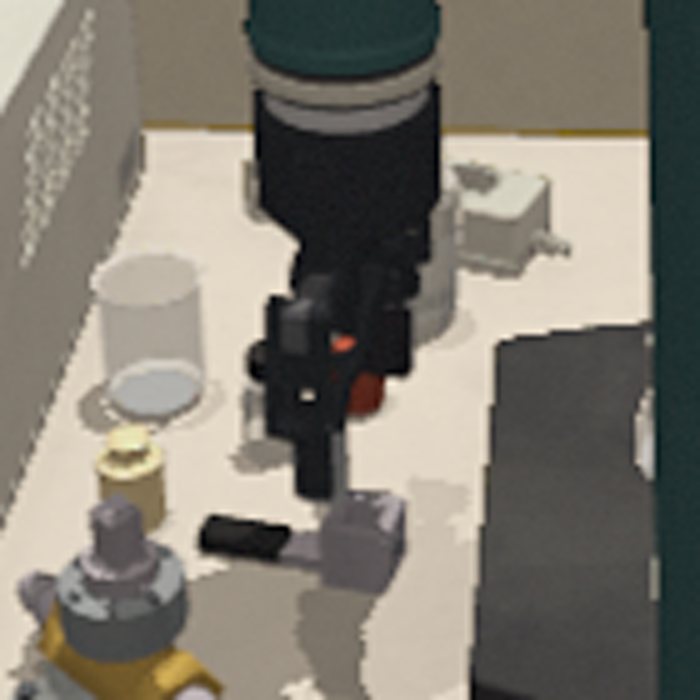

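```bash
python3 - <<'E'
from h import *
s=st(); p=np.array(s["tool_pos"]); Rm=R.from_rotvec(s["tcp_rot"]).as_matrix()
for d in(-.0425,.0425,-.057,.057):
    q=p+Rm[:,1]*d+Rm[:,2]*.160; a=proj("scene",q); print(d,q.round(3),((a-[200,200])*5).round(0))
E
```

```text
t 3.55 pos [0.4794 0.0407 0.2308] yh 137.74 zax [ 2.2e-03  1.0e-04 -1.0e+00] q [ 0.033  0.08   2.171  0.     0.889 -2.371] F [ 0.18  0.31 -0.36] M [ 0.008  0.03  -0.031] w 0.998
-0.0425 [0.511 0.012 0.071] [384. 378.]
0.0425 [0.448 0.069 0.071] [321. 494.]
-0.057 [0.522 0.002 0.071] [394. 360.]
0.057 [0.438 0.079 0.071] [309. 516.]
```

```bash
python3 -m jog '[[[0,0.2,0,2,0,0,0],[0,0.2,0,4,0,0,0],[0,0.2,0,5.4,0,0,0],[0,0.2,0,5.4,0,0,0],[0,0.2,0,5.4,0,0,0],[0,0.2,0,5.4,0,0,0]]]'; python3 - <<'E'
from h import *
s=st()
print(rel((.4788,.0386,.176),137.5)); snap("scene","scene3");crop("scene3",200,340,200,340,5,"s3c")
E
```

```text
time: 4.3
tool_pos: [0.4781, 0.0392, 0.1765]
tcp_rot: [-1.271, 2.871, -0.001]
wrist_force: [0.1, -0.3, -0.2]
width: 1.002
t 4.3 pos [0.4781 0.0392 0.1765] yh 137.74 zax [ 1.7e-03  1.0e-04 -1.0e+00] q [ 0.03   0.165  2.203  0.     0.772 -2.374] F [ 0.06 -0.34 -0.23] M [0.008 0.001 0.002] w 1.002
(array([ 0.  , -0.09,  0.05]), array([-0.001,  0.001,  0.004]))
```

View pics/s3c.png

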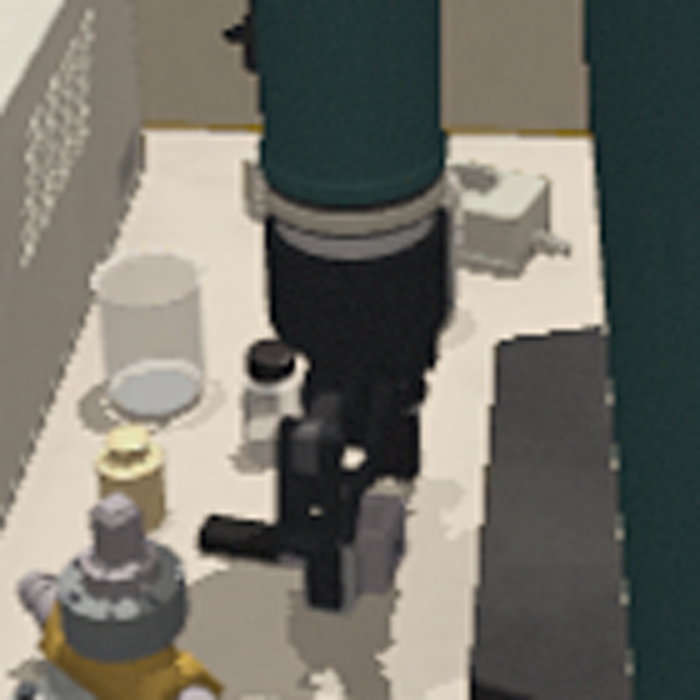

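```bash
python3 -m jog '[[[1,0,0,0,0,0,0],[1,0,0,0,0,0,0],[1,0,0,0,0,0,0],[1,0,0,0,0,0,0],[1,0,0,0,0,0,0],[1,0,0,0,0,0,0],[1,0,0,0,0,0,0],[1,0,0,0,0,0,0]]]' 80; python3 - <<'E'
from h import *
s=st(); snap("scene","scene4");crop("scene4",200,340,200,340,5,"s4c")
E
```

```text
time: 5.35
tool_pos: [0.4779, 0.0392, 0.1761]
tcp_rot: [-1.271, 2.872, -0.001]
wrist_force: [0.3, -1.4, 4.6]
width: 0.335
t 5.35 pos [0.4779 0.0392 0.1761] yh 137.74 zax [ 0.0011 -0.     -1.    ] q [ 0.03   0.166  2.203 -0.     0.772 -2.374] F [ 0.31 -1.43  4.59] M [-0.184 -0.07   0.011] w 0.335
```

View pics/s4c.png

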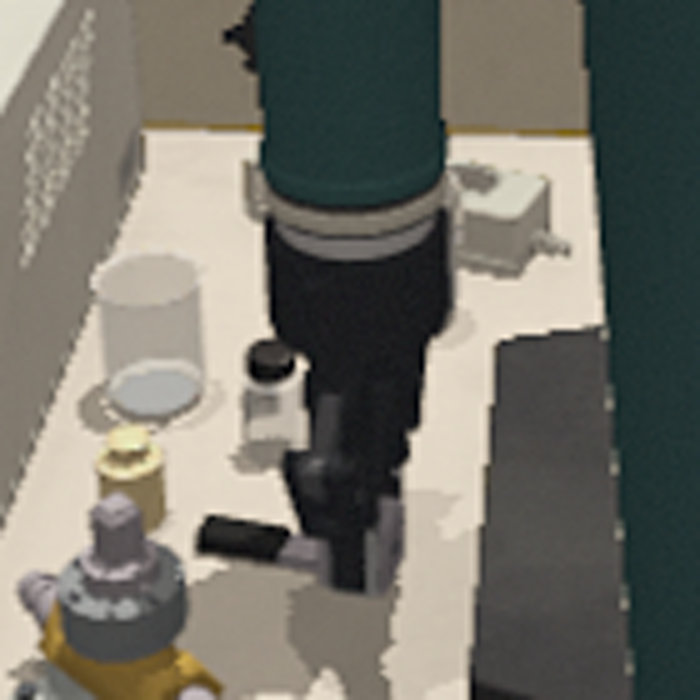

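```bash
python3 - <<'E'
from h import *
s=st(); print(rel((.428,.1595,.346),105.3))
im=cv2.imread("pics/top0.png"); 
# shoulder/stem refinement: pinkish mask in scene0
for f,(u0,u1,v0,v1) in (("scene0",(205,242,292,325)),("top0",(222,245,228,252))):
    c=cv2.imread(f"pics/{f}.png")[v0:v1,u0:u1]
    cv2.imwrite(f"pics/{f}_st.png",cv2.resize(c,None,fx=16,fy=16,interpolation=cv2.INTER_NEAREST))
E
```

```text
t 5.4 pos [0.478  0.0392 0.1761] yh 137.74 zax [ 1.1e-03 -1.0e-04 -1.0e+00] q [ 0.03   0.166  2.203 -0.     0.772 -2.374] F [ 0.87 -0.4   4.43] M [-0.129 -0.184  0.015] w 0.335
(array([ -5.56,  11.78, -17.  ]), array([-0.001,  0.001,  0.566]))
```

```bash
python3 -m jog '[[[1,0,0,-1,0,0,0],[1,0,0,-3,0,0,0],[1,0,0,-6,0,0,0],[1,0,0,-10,0,0,0],[1,0,0,-14,0,0,0],[1,0,0,-17,0,0,0],[1,0,0,-17,0,0,0],[1,0,0,-17,0,0,0]]]'; python3 - <<'E'
from h import *
s=st(); print(rel((.428,.1595,.346),105.3)); snap("scene","scene5");crop("scene5",180,340,100,340,2.5,"s5c")
E
```

```text
time: 6.4
tool_pos: [0.4766, 0.0392, 0.3441]
tcp_rot: [1.27, -2.871, -0.002]
wrist_force: [-0.1, -0.4, -2.1]
width: 0.335
t 6.4 pos [0.4766 0.0392 0.3441] yh 137.74 zax [-0.0027 -0.     -1.    ] q [ 0.03  -0.064  2.079  0.     1.13  -2.374] F [-0.07 -0.38 -2.06] M [-0.039  0.04  -0.001] w 0.335
(array([-5.64, 11.69, -0.17]), array([ 0.001, -0.002,  0.566]))
```

View pics/s5c.png

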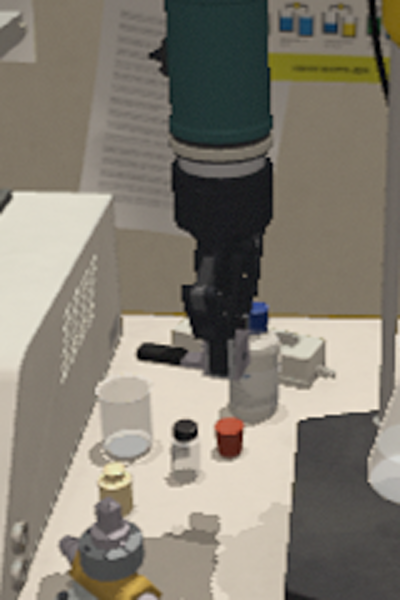

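View pics/scene0_st.png

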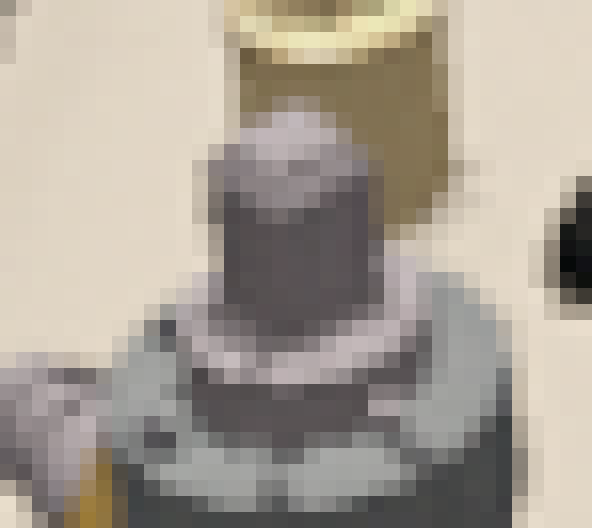

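View pics/top0_st.png

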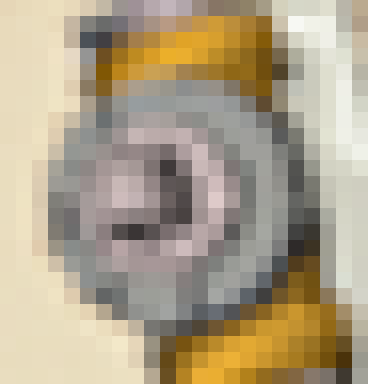

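```bash
python3 - <<'E'
from h import *
print(onz("top",231.56,239.5,.09),onz("top",232.5,240.4,.08),onz("top",229.5,239,.114))
o=cam("scene")
f=onz("scene",223.5,315.6,.09); 
C=ray("scene",223.5,315.6)[0]; d=(f-C)[:2]; d/=np.linalg.norm(d); print("front rim -> centre",f[:2]+d*.0145)
c=np.array([.428,.1595])
for r,z in((.0145,.09),(.024,.08)):
    a=np.linspace(0,2*np.pi,73); P=np.array([proj("scene",(c[0]+r*np.cos(t),c[1]+r*np.sin(t),z)) for t in a]); print("scene",P.min(0).round(1),P.max(0).round(1))
    P=np.array([proj("top",(c[0]+r*np.cos(t),c[1]+r*np.sin(t),z)) for t in a]); print("top",P.min(0).round(1),P.max(0).round(1))
E
```

```text
[0.42898122 0.15919969 0.09      ] [0.4267934  0.15869171 0.08      ] [0.42922722 0.1594088  0.114     ]
front rim -> centre [0.42876409 0.16026681]
scene [215.6 305.9] [231.5 315.9]
top [226.6 235. ] [236.3 244.7]
scene [210.8 306.9] [237.  323.6]
top [224.3 232. ] [240.2 248. ]
```

```bash
python3 -m jog '[[[1,-1,2,0,0,0,0.11],[1,-2.5,5,0,0,0,0.22],[1,-4,8,0,0,0,0.34],[1,-5.2,10.5,0,0,0,0.46],[1,-5.6,11.7,0,0,0,0.566],[1,-5.6,11.7,1,0,0,0.566],[1,-5.6,11.7,3,0,0,0.566],[1,-5.6,11.7,4,0,0,0.566],[1,-5.6,11.7,4,0,0,0.566],[1,-5.6,11.7,4,0,0,0.566]]]'; python3 - <<'E'
from h import *
s=st(); print(rel((.4285,.1595,.292),105.3)); snap("scene","scene6");snap("top","top6");crop("scene6",160,300,180,370,4,"s6c");crop("top6",180,300,180,280,5,"t6c")
E
```

```text
time: 7.7
tool_pos: [0.4289, 0.1591, 0.3058]
tcp_rot: [-0.418, 3.113, -0.0]
wrist_force: [0.4, 0.6, -1.1]
width: 0.34
t 7.7 pos [0.4289 0.1591 0.3058] yh 105.31 zax [ 2.e-04  0.e+00 -1.e+00] q [ 0.301 -0.066  2.157 -0.     1.051 -1.537] F [ 0.4   0.64 -1.1 ] M [-0.006  0.054 -0.005] w 0.34
(array([0.03, 0.05, 1.38]), array([-0.,  0.,  0.]))
```

View pics/s6c.png

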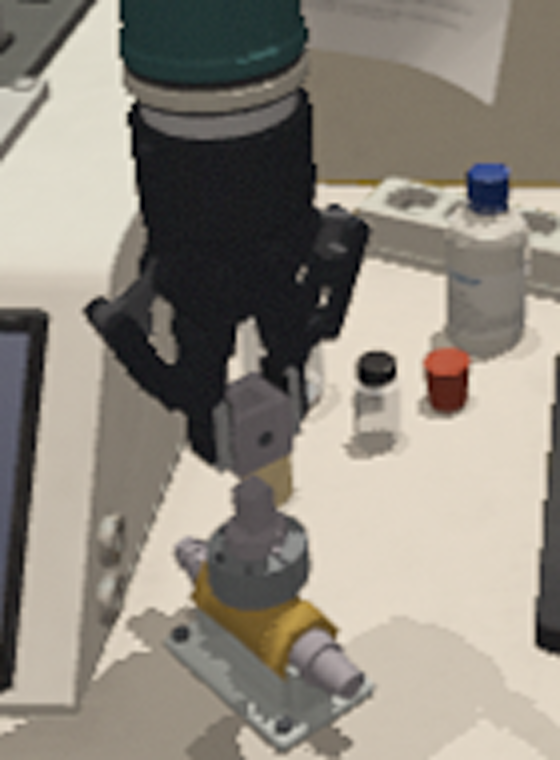

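View pics/t6c.png

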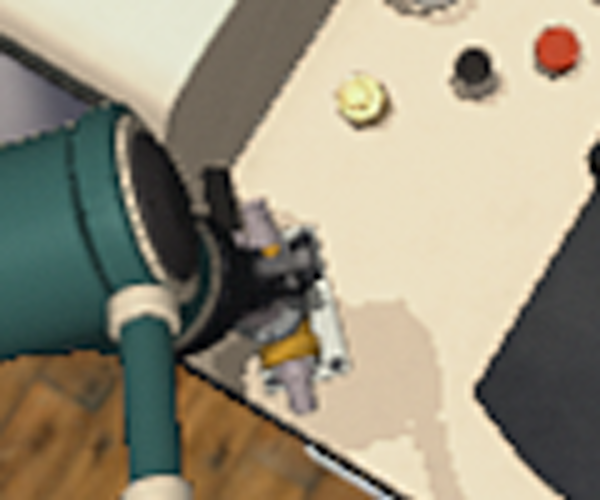

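```bash
python3 - <<'E'
from h import *
s=bot.read_state();p=np.array(s["tool_pos"]); zb=p[2]-.1761
h=np.radians(15.3); ex=np.array([np.cos(h),np.sin(h),0]); ey=np.array([-np.sin(h),np.cos(h),0])
for z in(zb,zb+.03):
  for a,b in((-1,1),(-1,-1),(1,-1)):
    q=np.array([p[0],p[1],z])+ex*a*.015+ey*b*.015; print(round(z,3),a,b,((proj("scene",q)-[160,180]+.5)*4-.5).round(0))
crop("scene6",205,245,265,325,10,"s6d")
E
```

```text
0.13 -1 1 [239. 481.]
0.13 -1 -1 [295. 453.]
0.13 1 -1 [258. 425.]
0.16 -1 1 [234. 426.]
0.16 -1 -1 [291. 398.]
0.16 1 -1 [253. 372.]
```

View pics/s6d.png

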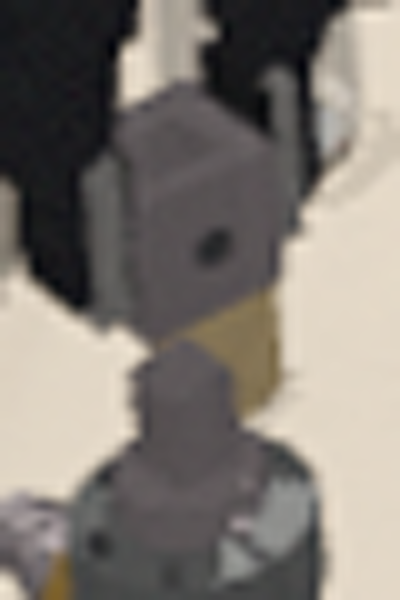

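```bash
python3 -m jog '[[[1,0,0,0.7,0,0,0],[1,0,0.05,1.4,0,0,0],[1,0,0.05,1.8,0,0,0],[1,0,0.05,2.2,0,0,0],[1,0,0.05,2.2,0,0,0],[1,0,0.05,2.2,0,0,0]]]'; python3 - <<'E'
from h import *
s=st(); print(rel((.4285,.1595,.266),105.3))
E
```

```text
time: 8.55
tool_pos: [0.4279, 0.1596, 0.2831]
tcp_rot: [0.418, -3.112, 0.001]
wrist_force: [-2.4, 0.3, -2.4]
width: 0.34
t 8.55 pos [0.4279 0.1596 0.2831] yh 105.31 zax [-1.8e-03 -6.0e-04 -1.0e+00] q [ 0.303 -0.039  2.178 -0.     1.004 -1.535] F [-2.39  0.32 -2.42] M [-0.109  0.489 -0.004] w 0.34
(array([-0.05, -0.03,  1.71]), array([-0.   , -0.002,  0.   ]))
```

```bash
python3 -m jog '[[[1,0.05,0,0.3,0,0,0],[1,0.05,0,0.6,0,0,0],[1,0.05,0,0.9,0,0,0],[1,0.05,0,1.2,0,0,0],[1,0.05,0,1.2,0,0,0]]]'; python3 - <<'E'
from h import *
s=st(); print(rel((.4285,.1595,.266),105.3))
E
```

```text
time: 9.18
tool_pos: [0.4277, 0.1596, 0.2711]
tcp_rot: [0.418, -3.113, 0.0]
wrist_force: [-3.0, -1.6, -3.6]
width: 0.337
t 9.18 pos [0.4277 0.1596 0.2711] yh 105.31 zax [-8.e-04 -3.e-04 -1.e+00] q [ 0.303 -0.024  2.189 -0.     0.977 -1.535] F [-2.99 -1.64 -3.63] M [-0.071  0.645  0.042] w 0.337
(array([-0.07, -0.03,  0.51]), array([-0.   , -0.001,  0.   ]))
```

```bash
python3 -m jog '[[[1,0.05,0,0.25,0,0,0],[1,0.05,0,0.5,0,0,0],[1,0.05,0,0.55,0,0,0],[1,0.05,0,0.55,0,0,0]]]'; python3 - <<'E'
from h import *
s=st(); print(rel((.4285,.1595,.266),105.3))
E
```

```text
time: 9.68
tool_pos: [0.4275, 0.1595, 0.2661]
tcp_rot: [-0.418, 3.113, -0.0]
wrist_force: [-4.3, -1.2, 0.2]
width: 0.339
t 9.68 pos [0.4275 0.1595 0.2661] yh 105.31 zax [ 1.e-04  0.e+00 -1.e+00] q [ 0.303 -0.018  2.194 -0.     0.965 -1.535] F [-4.33 -1.19  0.16] M [-0.187  0.644  0.025] w 0.339
(array([-0.09, -0.03,  0.01]), array([-0.,  0.,  0.]))
```

Force is starting to change; press lightly further and look.

```bash
python3 -m jog '[[[1,0.05,0,0.1,0,0,0],[1,0.05,0,0.2,0,0,0],[1,0.05,0,0.2,0,0,0],[1,0.05,0,0.2,0,0,0]]]'; python3 - <<'E'
from h import *
s=st(); snap("scene","scene7");crop("scene7",190,260,250,340,8,"s7c")
E
```

```text
time: 10.18
tool_pos: [0.4275, 0.1595, 0.266]
tcp_rot: [-0.418, 3.113, 0.0]
wrist_force: [-8.4, -2.6, 12.0]
width: 0.34
t 10.18 pos [0.4275 0.1595 0.266 ] yh 105.31 zax [ 9.e-04  2.e-04 -1.e+00] q [ 0.303 -0.018  2.194 -0.     0.964 -1.535] F [-8.41 -2.56 11.95] M [-0.431  1.417  0.041] w 0.34
```

View pics/s7c.png

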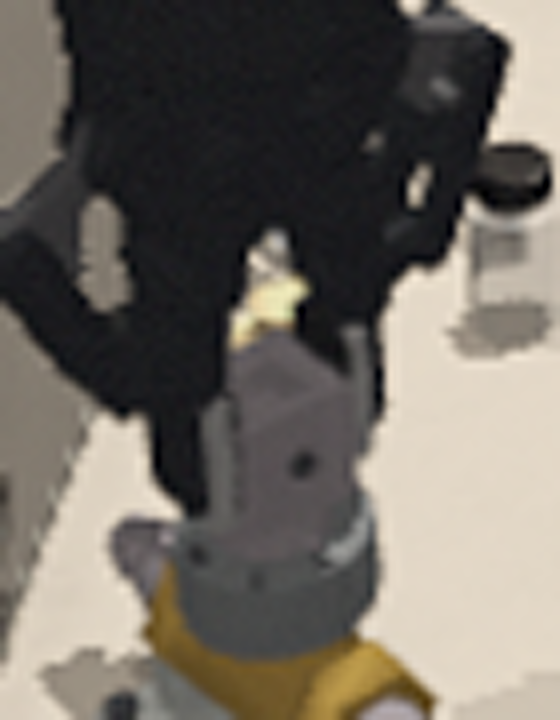

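```bash
python3 -m jog '[[[1,0.05,0,-0.05,0,0,0],[1,0.1,0,-0.1,0,0,0],[1,0.1,0,-0.1,0,0,0],[1,0.1,0,-0.1,0,0,0]]]' 100; python3 - <<'E'
from h import *
s=st()
E
```

```text
time: 10.72
tool_pos: [0.427, 0.1594, 0.2661]
tcp_rot: [-0.418, 3.111, 0.001]
wrist_force: [-0.9, -0.7, 6.2]
width: 0.331
t 10.72 pos [0.427  0.1594 0.2661] yh 105.31 zax [ 2.8e-03  8.0e-04 -1.0e+00] q [ 0.303 -0.02   2.196 -0.     0.963 -1.535] F [-0.89 -0.7   6.18] M [-0.101  0.329  0.032] w 0.331
```

```bash
python3 -m jog '[[[1,0,0,0,0,0,0.04],[1,0,0,0,0,0,0.08],[1,0,0,0,0,0,0.08]]]'; python3 -c "
from h import *
st()"; python3 -m jog '[[[1,0,0,0,0,0,0.04],[1,0,0,0,0,0,0.08],[1,0,0,0,0,0,0.08]]]'; python3 -c "
from h import *
st()"; python3 -m jog '[[[1,0,0,0,0,0,0.05],[1,0,0,0,0,0,0.1],[1,0,0,0,0,0,0.1]]]'; python3 -c "
from h import *
st()"
```

```text
time: 11.1
tool_pos: [0.4267, 0.1596, 0.2661]
tcp_rot: [-0.293, 3.126, 0.001]
wrist_force: [-3.8, 0.8, 7.6]
width: 0.334
t 11.1 pos [0.4267 0.1596 0.2661] yh 100.71 zax [ 0.0018  0.0011 -1.    ] q [ 3.030e-01 -2.000e-02  2.196e+00  1.000e-03  9.640e-01 -1.455e+00] F [-3.76  0.82  7.56] M [0.113 0.574 0.108] w 0.334
time: 11.48
tool_pos: [0.4267, 0.1597, 0.2661]
tcp_rot: [-0.168, 3.135, 0.002]
wrist_force: [-3.0, 0.7, 7.0]
width: 0.334
t 11.47 pos [0.4267 0.1597 0.2661] yh 96.13 zax [ 0.0018  0.0014 -1.    ] q [ 3.030e-01 -2.000e-02  2.196e+00  1.000e-03  9.630e-01 -1.375e+00] F [-3.02  0.67  7.03] M [0.162 0.576 0.065] w 0.334
time: 11.85
tool_pos: [0.4267, 0.1598, 0.2661]
tcp_rot: [-0.011, 3.14, 0.003]
wrist_force: [-3.1, 1.3, 7.2]
width: 0.334
t 11.85 pos [0.4267 0.1598 0.2661] yh 90.39 zax [ 0.0017  0.0018 -1.    ] q [ 3.030e-01 -2.000e-02  2.196e+00  1.000e-03  9.630e-01 -1.275e+00] F [-3.06  1.35  7.21] M [0.233 0.683 0.074] w 0.334
```

```bash
python3 - <<'E'
from h import *
s=st(); snap("scene","scene8");crop("scene8",190,260,250,340,8,"s8c")
c=np.array([.4275,.1595])
for nm,h in(("closed",195.3),("half",150.3),("open",105.3)):
    a=np.radians(h)
    for r,z in((.024,.08),(.0165,.085)):print(nm,r,((proj("scene",(c[0]+r*np.cos(a),c[1]+r*np.sin(a),z))-[190,250]+.5)*8-.5).round(0))
E
```

```text
t 11.85 pos [0.4267 0.1598 0.2661] yh 90.39 zax [ 0.0017  0.0018 -1.    ] q [ 3.030e-01 -2.000e-02  2.196e+00  1.000e-03  9.630e-01 -1.275e+00] F [-3.06  1.35  7.21] M [0.233 0.683 0.074] w 0.334
closed 0.024 [335. 574.]
closed 0.0165 [315. 541.]
half 0.024 [255. 594.]
half 0.0165 [260. 555.]
open 0.024 [188. 573.]
open 0.0165 [214. 540.]
```

View pics/s8c.png

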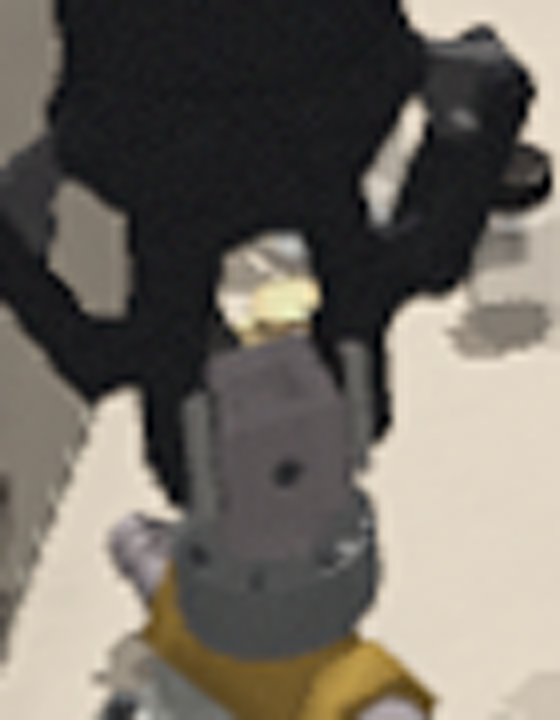

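```bash
python3 -m jog '[[[1,0,0,0,0,0,0.08],[1,0,0,0,0,0,0.16],[1,0,0,0,0,0,0.24],[1,0,0,0,0,0,0.32],[1,0,0,0,0,0,0.32],[1,0,0,0,0,0,0.32]]]'; python3 -c "
from h import *
st()"; python3 -m jog '[[[1,0,0,0,0,0,0.08],[1,0,0,0,0,0,0.16],[1,0,0,0,0,0,0.24],[1,0,0,0,0,0,0.3],[1,0,0,0,0,0,0.3],[1,0,0,0,0,0,0.3]]]'; python3 - <<'E'
from h import *
s=st(); snap("scene","scene9");crop("scene9",190,260,250,340,8,"s9c");snap("top","top9");crop("top9",200,270,210,270,8,"t9c")
E
```

```text
time: 12.65
tool_pos: [0.4267, 0.1602, 0.2661]
tcp_rot: [0.489, 3.102, 0.005]
wrist_force: [-3.8, 4.4, 6.0]
width: 0.33
t 12.65 pos [0.4267 0.1602 0.2661] yh 72.06 zax [ 0.002   0.0029 -1.    ] q [ 0.304 -0.02   2.196  0.003  0.963 -0.956] F [-3.8   4.39  6.02] M [0.651 0.665 0.12 ] w 0.33
time: 13.4
tool_pos: [0.4268, 0.1606, 0.2661]
tcp_rot: [0.948, 2.994, 0.007]
wrist_force: [-2.2, 6.7, 4.3]
width: 0.331
t 13.4 pos [0.4268 0.1606 0.2661] yh 54.86 zax [ 0.0026  0.004  -1.    ] q [ 0.304 -0.02   2.196  0.004  0.962 -0.656] F [-2.23  6.67  4.35] M [1.01  0.451 0.189] w 0.331
```

View pics/s9c.png

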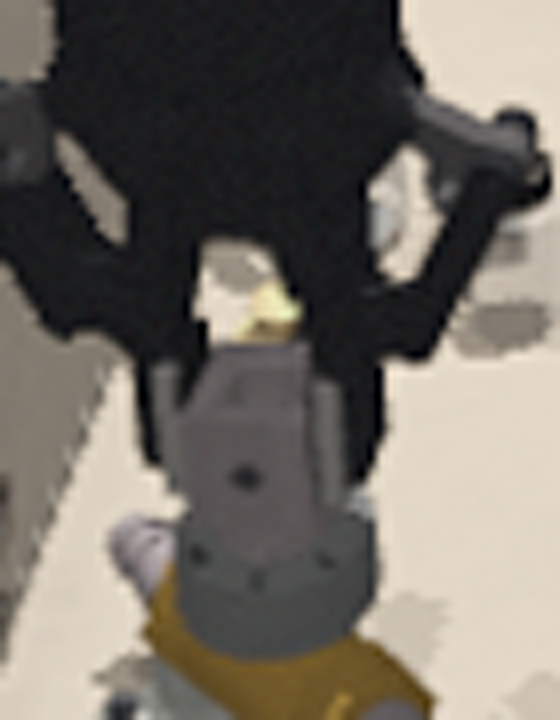

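View pics/t9c.png

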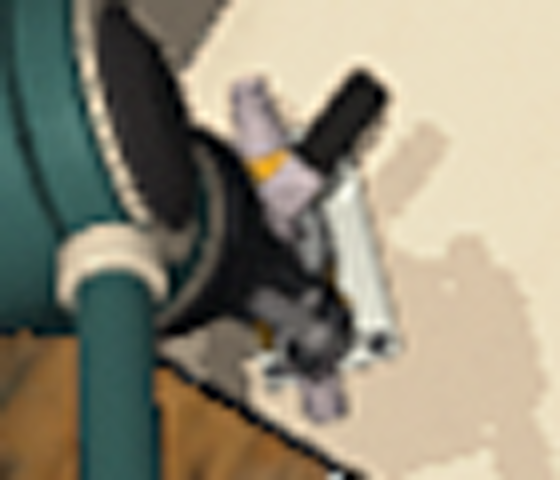

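```bash
python3 - <<'E'
from h import *
outs=[]
for f in("scene7","scene8","scene9"):
    im=cv2.imread(f"pics/{f}.png")[308:336,206:242].astype(float); im=np.clip((im-40)*3.2,0,255).astype(np.uint8); outs.append(cv2.resize(im,None,fx=7,fy=7*1.6,interpolation=cv2.INTER_CUBIC)); 
cv2.imwrite("pics/cmp.png",np.hstack(outs))
E
```

```text
(no output)
```

View pics/cmp.png

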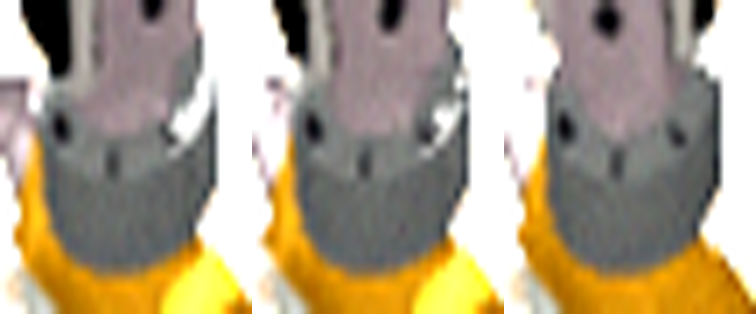

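```bash
python3 - <<'E'
from h import *
o=[]
for f in("scene0","scene7","scene8","scene9"):
    im=cv2.imread(f"pics/{f}.png")[308:330,208:240].astype(float)
    pk=im[:,:,2]-im[:,:,1]  # pinkness
    lum=im.mean(2)
    a=np.clip(pk*18+60,0,255); b=np.clip((lum-50)*(2 if f!="scene0" else 1),0,255)
    col=np.vstack([a,b]).astype(np.uint8)
    o.append(cv2.resize(col,None,fx=6,fy=10,interpolation=cv2.INTER_NEAREST)); o.append(np.full((440,5),255,np.uint8))
    if f=="scene9": print(pk[4:18,4:28].round(0).astype(int))
cv2.imwrite("pics/cmp2.png",np.hstack(o))
E
```

```text
[[10  7  6  6  7  5  5  6  7  6  6  6  4  6  7  6  7  3  1  1  2  0 -1 -2]
 [10  7  5  6  6  6  6  5  5  7  7  5  4  6  6  7  6  4  2  2  2  1 -2 -2]
 [ 7  2  6  5  5  5  7  7  6  5  5  7  5  6  7  6  7  5  6  4  0 -2 -1 -2]
 [ 2  2  4  3  4  6  6  6  4  6  6  6  5  6  8  7  5  7  5  3  0 -1  0 -2]
 [-1  0 -1 -2  1  5  6  7  5  7  6  5  5  6  6  6  6  6  4  0 -2 -1 -1 -1]
 [-1  0 -1 -1  0  4  6  7  8  7  6  7  6  5  5  6  5  2  1 -1  0  0 -2 -1]
 [-2 -1  0  0 -1  0  4  6  7  7  8  7  6  4  5  4  3 -1 -1 -1  0 -1  0 -1]
 [-2 -1  1 -1 -1 -1  0  1  4  5  6  5  4  4  3  1  0 -1 -2  0  0 -1 -1  0]
 [-2 -2 -1 -1 -1 -1  1 -1  0  2  3  2  1  0  0 -1 -2 -1  1 -1  0 -1 -1 -1]
 [ 3 -2 -2  0 -2  0  0  0 -2  0 -1  1  0 -1  1  1 -2 -2 -1  0  0 -1 -1 -2]
 [ 3 -1  0  0 -1 -1 -1 -1 -1  0 -1 -2 -2 -1 -2 -1  0 -1 -1 -1 -1  0  0 -1]
 [ 6  0 -1  1 -1 -2 -2  0  1  0 -1 -2  1 -2 -3 -2  0 -2 -1  0 -1 -2 -1 -1]
 [ 8 -1 -2 -1 -1  0  0  1 -2 -2  0 -1 -2 -1 -1  0  0 -1 -1  0  0 -1  0  0]
 [ 5 -2 -2 -2 -1  1 -1  0  0 -2  0 -1 -1  0 -1 -1  0 -1  0  0 -1 -2 -1 -1]]
```

View pics/cmp2.png

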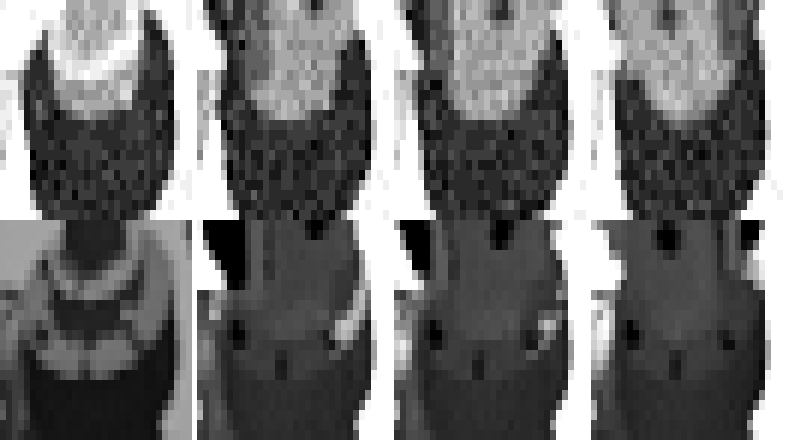

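```bash
python3 -m jog '[[[1,0,0,0,0,0,0],[1,0,0,0,0,0,0],[1,0,0,0,0,0,0],[1,0,0,0,0,0,0],[1,0,0,0,0,0,0],[1,0,0,0,0,0,0],[1,0,0,0,0,0,0],[1,0,0,0,0,0,0],[1,0,0,0,0,0,0],[1,0,0,0,0,0,0],[1,0,0,0,0,0,0],[1,0,0,0,0,0,0]]]' && python3 -m jog '[[[1,0,0,0,0,0,0],[1,0,0,0,0,0,0],[1,0,0,0,0,0,0],[1,0,0,0,0,0,0],[1,0,0,0,0,0,0],[1,0,0,0,0,0,0],[1,0,0,0,0,0,0],[1,0,0,0,0,0,0],[1,0,0,0,0,0,0],[1,0,0,0,0,0,0],[1,0,0,0,0,0,0],[1,0,0,0,0,0,0]]]'; python3 - <<'E'
from h import *
s=st(); a=snap("scene","scene10").astype(float);snap("top","top10")
rows=[]
for f in("scene9","scene10"):
    im=cv2.imread(f"pics/{f}.png").astype(float); pk=np.clip(im[:,:,2]-im[:,:,1]-1,0,None); lum=im.mean(2)
    for v in(319,320): w=pk[v,214:230]; print(f,v,"pointer u",(w*np.arange(214,230)).sum()/w.sum())
    w=np.clip(75-lum[320:324,217:227],0,None); w=w.sum(0); d=lum[320:323,217:227].mean(0); print("lum",d.round(0))
c=(.4275,.1595)
for h in(195.3,150.3,105.3):print(h,[proj("scene",(c[0]+r*np.cos(np.radians(h)),c[1]+r*np.sin(np.radians(h)),z)).round(2) for r,z in((.019,.081),(.022,.08))])
E
```

```text
time: 15.0
tool_pos: [0.4269, 0.1606, 0.2661]
tcp_rot: [0.948, 2.994, 0.007]
wrist_force: [-3.7, 5.7, 4.4]
width: 0.334
time: 16.5
tool_pos: [0.4268, 0.1606, 0.2661]
tcp_rot: [0.948, 2.994, 0.007]
wrist_force: [-3.4, 6.5, 4.5]
width: 0.328
t 16.5 pos [0.4268 0.1606 0.2661] yh 54.87 zax [ 0.0027  0.004  -1.    ] q [ 0.304 -0.02   2.196  0.004  0.962 -0.656] F [-3.41  6.54  4.48] M [0.972 0.475 0.216] w 0.328
scene9 319 pointer u 222.70833333333334
scene9 320 pointer u 222.0
lum [80. 80. 80. 80. 73. 71. 77. 80. 80. 80.]
scene10 319 pointer u 222.66666666666666
scene10 320 pointer u 221.5
lum [80. 80. 79. 79. 73. 72. 78. 80. 79. 79.]
195.3 [array([229.88, 319.57]), array([230.86, 320.77])]
150.3 [array([221.99, 321.52]), array([221.71, 323.04])]
105.3 [array([215.3 , 319.46]), array([213.94, 320.64])]
```

View pics/scene10.png

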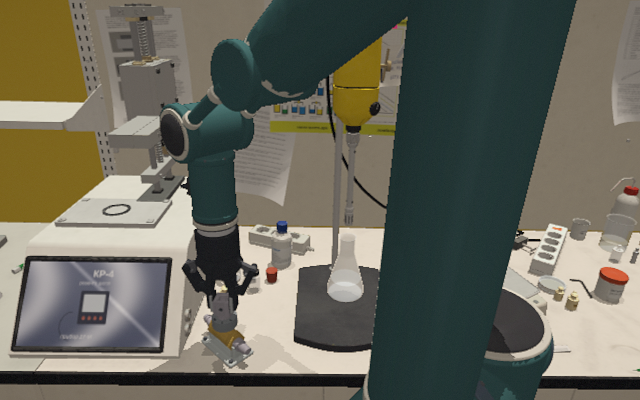

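```bash
python3 -c "
from h import *
st(); print(bot.finish_job()); st()"
```

```text
t 16.6 pos [0.4268 0.1606 0.2661] yh 54.86 zax [ 0.0027  0.004  -1.    ] q [ 0.304 -0.02   2.196  0.004  0.962 -0.656] F [-2.31  6.55  4.24] M [0.955 0.496 0.149] w 0.332
the job is handed in; nothing more can be done
None
the job is handed in; nothing more can be done
```

The handle is fitted all the way down on the stem and the valve is held at about half open. I gripped the handle by its hub, lowered it onto the stem and turned it 50.4° clockwise, which is 45° plus about 5° of play. I then held it there for 3 s and handed the job in at 16.6 s, still gripping at 100 N.

- **Seating:** the tool stopped at z = 0.266 m, as worked out for the hub resting on the shoulder. It took about 12 N there while pressing.
- **Half open:** in the scene image the pointer tip is at u ≈ 221.5–222 and the half-open mark at u ≈ 221.8. At that scale the angle is only good to a few degrees.
- **Spring torque:** single readings at half open ranged from 0.149 to 0.216 N m, around the expected 0.21. Early in the turn they were 0.07–0.11 N m, below the expected 0.12, so the torque supports the angle only roughly.
- **Side load:** about 7 N stayed on the hub during the hold, and the wrist force was about 12 to 15 N at most in my readings.
- **Other things on the worktop:** I saw nothing disturbed in the last scene image. The arm hid some of them, and I did not measure each one again.

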